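Screw the hex collar onto the dumbbell bar until it is snug

ROBOT

A 6-joint arm with a two-finger parallel gripper is mounted at the origin on the work surface. World frame = base frame: x ahead of the robot, y to its left, z up, the work surface at z = 0. Lengths are in m, angles in rad, forces in N, time in s.
With the tool pointing down it reaches from about 0.425 to 0.95 m from the base axis. Payload 3.5 kg.
Tool frame: the origin (TCP) lies between the finger pads; the fingertips stand 14 mm ahead of it and the grasp point (between the pads) lies 5 mm behind it; z points along the fingers, y is the line along which they close (so a half turn about z gives the same grasp; the last joint's range is limited). The gripper opens to 85 mm and grips with 20 to 120 N. Pads are 22 mm wide; open, the fingers measure 114 mm over their backs; the gripper's body (76 mm by 85 mm) begins 54 mm behind the grasp point. The pads swing forward as they close: fully open they stand 13 mm farther back than shut.
Start: joints at [-1.37, 0.286, 1.577, -0, 1.279, -0.15], TCP at [0.232, -0.634, 0.245] pointing down, gripper open.
Joint ranges: [-2.77, 2.77], [-0.9, 2.22], [0.21, 2.48], [-1.53, 4.67], [0.24, 2.81], [-2.84, 2.84]. Speed limits (rad/s): [2.79, 2.79, 3.14, 3.14, 3.14, 3.14].

INTERFACE

Orientations are given as a unit quaternion [x, y, z, w].
In Python, from plant import * gives the robot as it stands.
- The arm moves only by the tool step_arm, never from a script. Its argument "commands" is a list of rows, each an object of numbers: "gripper": the gripper's target within -1 to 1 (shut at 1, half-way at 0, fully open at -1); "x", "y", "z": the shift along the tool's x, y, z in mm; "spin": the turn about the tool's z in degrees. A call has exactly 10 rows; each row shifts and turns the commanded pose from where the row before left it, along the tool's axes as they then stand; what a row does not reach is not made up. A row lasts 1/10 s, in which the tool goes at most 50 mm and 8.59 degrees, less where a joint would pass 70% of its speed; a pose out of reach is approached as far as the arm can. A call with a gripper value outside its range is refused whole. The fingers move at their own pace and stop on an object; "force" is the grip in N (left out, the last holds). Time passes only in rows, so rows that do not move let the fingers close, or fill a call up. It gives the time, the measured TCP pose, the force, the opening and the grip force at its end, in the units of the state.
- get_state(): the state, without advancing time (a new reading comes with each control period).
- read_camera(name): name is "side" or "top" or "wrist"; returns a dict with "color" (480x640x3 uint8, red, green, blue), "z_map" (480x640 float32, m along the optical axis (not along the pixel's ray), 0 where there is no reading), "fx", "fy", "cx", "cy" (pixels), "eye" and "attitude" of the camera in the world; the wrist camera has in their place "mount" (4x4, takes a point from camera to tool coordinates, whose origin is the TCP and whose axes are the flange's). Camera axes: x right, y up, looking along -z (the intrinsics and any distortion apply to the point x, -y, -z); pixel columns grow to the right and rows downward; lengths in m; the calibration is good to about 2 mm. The wrist camera is an equidistant fisheye: a pixel r from the principal point sees the ray r / f radians off the axis. A picture is of the moment at which its call begins: read the wrist's pose just before it.
- sign_off(): hands the job in; it is judged then, once.
The state is a dict: "time": time; "qpos": joint angles; "dq": joint speeds; "joint_efforts": joint torques, N m; "eef_pos": TCP position; "tcp_rot": TCP orientation; "contact_force": force on the tool from outside, world axes, zero at the start; "wrist_torque": the same for the moment, N m; "opening": opening from 0.0 (shut) to 1.0 (fully open); "finger_force": force on a finger pad.
Only numpy, scipy, OpenCV 4.12 (cv2) and the standard library are available. Lean on these libraries where they do the work, as an engineer would, in place of code of your own. Each camera call takes 0.05 s, during which the arm holds its last target. There are 200 camera calls.

TASK

Take the hexagonal threaded collar from the bench, put it over the upright threaded dumbbell bar and screw it down clockwise, about one turn, until the resistance rises and it sits snug on the sprung washer of the weight plate. Do not force the thread or overtighten the collar, let go of it, and leave the other things on the bench alone.

Things in the scene. Friction and masses are not known exactly. Their poses are not given: they have to be found in the camera images.
- collar_center (a point): the threaded collar: dark steel hexagonal ring lying flat, 52 mm across flats (60 over corners), 28 mm high, through bore 32 mm; 0.2 to 0.33 kg; keep its upper side up. Point: its centre, 14 mm above its underside. z: bore axis; x: square to one pair of flats (others every 60 degrees).
- collar: the same collar, origin at the centre of its underside. Inside the bore three small lugs, 8 mm above the underside and 120 degrees apart (one at +x), reach in to 12.8 mm from the axis and run in the bar's three thread grooves.
- bar: wooden block 120 x 120 x 45 mm with a steel bar upright in its middle; origin at block's underside on the bar's axis, z up. Bar top 128 mm up, tapered over the last 8 mm, core 24 mm. Right-hand three-start thread 30 mm across, from 80 to 110 mm up, 20 mm per turn: a collar dropped over the bar rests level on the thread start, underside 98 to 105 mm up.
- stack: dark weight plate, 140 mm across, with a black sprung washer 48 mm across on top, around the bar; origin on the bar's axis on top of the block (45 mm up), fixed. Plate height differs each time, unseen: free washer top 81 to 87 mm above the bench, 0.6 to 1.3 turns from the thread start. The washer yields 1 mm per 15 N. Snug is a press of 12 to 45 N.
- bar_top (a point): top end of the threaded bar, on its axis, 128 mm above the bench. A freely running collar turns with under 0.1 N m; once on the washer the turning torque climbs by about 0.01 to 0.016 N m for each newton of press, so 0.2 to 0.35 N m while turning is snug; at standstill the reading sags. The thread holds the collar when it is let go.
- spacer: bystander: smooth round aluminium spacer ring, 60 mm across, 18 mm high, plain bore, no thread; origin at its underside
- jar: bystander: glass jar with a steel lid, 68 mm across, 90 mm high; origin at its underside
- disc: bystander: small solid dark steel weight disc, 96 mm across, 18 mm high; origin at its underside
- driver: bystander: screwdriver with black handle, 200 mm long, lying; origin at the middle of its underside
There are look-alikes about, which are no part of the job. What is meant by the collar is not brown or purple, and is the larger of those in its own colour.

How it is judged:
By the outcome, as a careful person would: the job done as asked, in the order asked, and still so for the second after the job is handed in, with the robot touching nothing.
It also fails if it takes over 72 s, if anything falls off the work surface, if the arm or the gripper's body presses on something with over 40 N, if the wrist force passes 120 N, or if a joint passes its speed limit or range.

## Working session

There is one attempt and no reset: what is moved stays moved. The work goes in short steps, Python scripts to look and compute and a tool call to move; the robot and the scene stay as the last step left them, time stands still between calls to the robot, and variables do not carry over. Pictures are saved under pics/ and viewed, at most 10 in all, crops included, and the job is handed in when it is done.

Besides the shell and the picture viewer there is one more tool, called after ">>>" as name(argument=value, ...) on one line, values as JSON. step_arm: Moves the arm, as the interface text tells. Its arguments: {"type":"object","properties":{"commands":{"type":"array"},"force":{"type":"number"}},"required":["commands"]}

```bash
mkdir -p pics; python3 - <<'E'
from plant import *
import cv2,numpy as np,pickle
s=get_state();print(s)
for n in("top","side"):
    c=read_camera(n);pickle.dump(c,open(n+'.pkl','wb'));cv2.imwrite(f'pics/{n}.png',c['color'][...,::-1])
    print(n,c['fx'],c['fy'],c['cx'],c['cy'],c['eye'],c['attitude'],[k for k in c])
E
```

```text
{'time': 0.0, 'qpos': array([-1.37003860e+00,  2.87204791e-01,  1.57819313e+00, -2.39142149e-05,
        1.27861837e+00, -1.50029600e-01]), 'dq': array([ 1.51127752e-03, -1.06957285e-03, -5.17933197e-04,  2.67432798e-04,
       -5.04564677e-05, -8.60161545e-04]), 'joint_efforts': array([ 2.54361294e-04, -4.05980980e+01, -2.92624658e+01, -1.35011492e-04,
        5.89473973e-03, -1.56809701e-06]), 'eef_pos': array([ 0.23183081, -0.63326237,  0.24391233]), 'tcp_rot': array([ 9.84656596e-01,  1.74499053e-01, -4.21759172e-05, -1.21114166e-03]), 'contact_force': array([0.06857093, 0.17457873, 0.55391726]), 'wrist_torque': array([ 0.00120172, -0.00393273, -0.00504658]), 'finger_force': 0.0, 'opening': 0.9984182275061732}
top 619.3945435426945 619.3945435426945 324.1390222627556 238.8119301505163 [0.40859727 0.02224809 1.60043779] [-0.0183946   0.03362731  0.71447378 -0.69861153] ['color', 'z_map', 'fx', 'fy', 'cx', 'cy', 'eye', 'attitude']
side 598.7668154440221 598.7668154440221 316.29518477662987 245.73874215090459 [ 0.11531588 -1.13202882  0.80679674] [ 0.49641505 -0.08158136 -0.16243541  0.84884116] ['color', 'z_map', 'fx', 'fy', 'cx', 'cy', 'eye', 'attitude']
```

View pics/top.png

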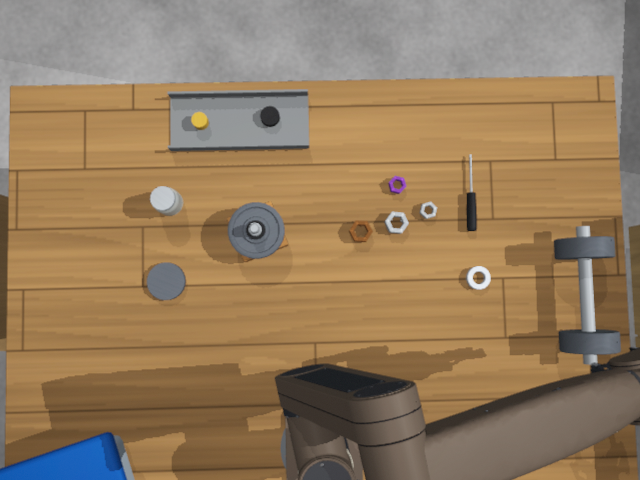

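View pics/side.png

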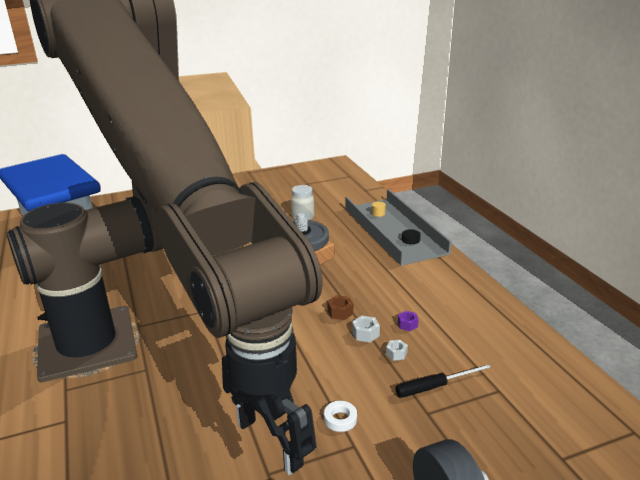

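The top view shows these hex look-alikes: brown (361,231), purple (397,185), large grey (397,222) and small grey (428,210), plus the round white spacer (478,278). I choose the large grey one at (397,222). The bar is at (255,229). In the side view the collar is at (366,329) and the bar top at (300,218).

```bash
cat > h.py <<'E'
import cv2,numpy as np,pickle
from scipy.spatial.transform import Rotation as R
def ray(c,u,v):
    d=np.array([(u-c['cx'])/c['fx'],-(v-c['cy'])/c['fy'],-1.]); return R.from_quat(c['attitude']).apply(d)
def onz(c,u,v,z):
    d=ray(c,u,v);e=np.array(c['eye']);return e+d*(z-e[2])/d[2]
def wray(c,s,u,v):
    a,b=(u-c['cx']),(v-c['cy']);r=np.hypot(a,b);t=np.hypot(a/c['fx'],b/c['fy']);
    k=np.sin(t)/max(r,1e-9);d=np.array([a*k,-b*k,-np.cos(t)])
    M=np.array(c['mount']);Q=R.from_quat(s['tcp_rot'])
    return s['eef_pos']+Q.apply(M[:3,3]),Q.apply(M[:3,:3]@d)
def wonz(c,s,u,v,z):
    e,d=wray(c,s,u,v);return e+d*(z-e[2])/d[2]
E
python3 - <<'E'
from h import *
t=pickle.load(open('top.pkl','rb'));
im=t['color'];zm=t['z_map']
# collar: low saturation bright blob
roi=im[195:250,375:416].astype(int)
hsv=cv2.cvtColor(im,cv2.COLOR_RGB2HSV)
m=((hsv[...,1]<60)&(hsv[...,2]>90)).astype(np.uint8)
for nm,(x0,x1,y0,y1) in dict(big=(378,413,205,242),small=(415,442,197,225)).items():
    mm=np.zeros_like(m);mm[y0:y1,x0:x1]=m[y0:y1,x0:x1]
    cs,_=cv2.findContours(mm,cv2.RETR_EXTERNAL,cv2.CHAIN_APPROX_NONE);k=max(cs,key=cv2.contourArea)
    h=cv2.convexHull(k)[:,0]
    P=np.array([onz(t,u,v,.028)[:2] for u,v in h]);(cx,cy),r=cv2.minEnclosingCircle(P.astype(np.float32)*1000)
    print(nm,cx,cy,'diam',2*r,cv2.boundingRect(k),zm[(y0+y1)//2-8:(y0+y1)//2+8,(x0+x1)//2].round(3))
for u,v in((255,229),):
    print('bar',onz(t,u,v,.128),zm[222:237,250:262].min())
s=pickle.load(open('side.pkl','rb'))
print('side collar',onz(s,366,324,.028),'bar',onz(s,300,217,.128))
cv2.imwrite('pics/c1.png',np.hstack([cv2.resize(im[190:250,350:440,::-1],None,fx=4,fy=4,interpolation=cv2.INTER_CUBIC),cv2.resize(im[199:259,210:300,::-1],None,fx=4,fy=4,interpolation=cv2.INTER_CUBIC)]))
E
```

```text
big 562.4788208007812 -197.75120544433594 diam 61.62617874145508 (385, 211, 24, 23) [1.581 1.605 1.609 1.6   1.61  1.607 1.619 1.616 1.612 1.612 1.609 1.613
 1.607 1.587 1.588 1.582]
small 592.44873046875 -281.01202392578125 diam 44.289588928222656 (420, 202, 17, 17) [1.598 1.593 1.618 1.62  1.613 1.617 1.618 1.607 1.616 1.618 1.62  1.617
 1.597 1.596 1.59  1.611]
bar [0.54379571 0.15334903 0.128     ] 0.0
side collar [ 0.56500223 -0.20253288  0.028     ] bar [0.54184823 0.14255156 0.128     ]
```

View pics/c1.png

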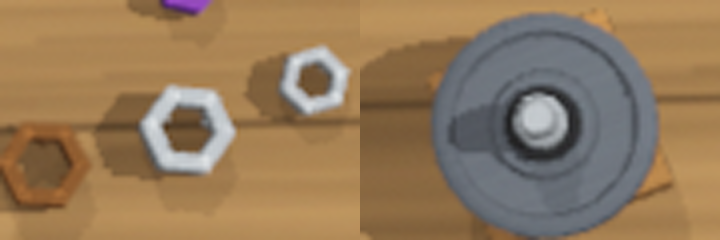

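The crop confirms it: the large grey hex is 61.6 mm over corners, matching the given 60, against 44 mm for the small one. It is centred near (397,222) in the top view, and the bar top is near (254,227). Next I move above the collar.

>>> step_arm(commands=[{"x": 40, "y": -26, "gripper": -1}, {"x": 40, "y": -26}, {"x": 40, "y": -26}, {"x": 40, "y": -26}, {"x": 40, "y": -26}, {"x": 40, "y": -26}, {"x": 40, "y": -26}, {"x": 40, "y": -26}, {"x": 40, "y": -26, "z": 10}, {"x": 40, "y": -26, "z": 10}])

```text
invalid input
```

>>> step_arm(commands=[{"x": 30, "y": -17, "z": 20}, {"x": 30, "y": -17, "z": 20}, {}, {}, {}, {}, {}, {}, {}, {}])

```text
invalid input
```

```bash
python3 - <<'E'
from plant import *
from h import *
s=get_state();c=read_camera('wrist');pickle.dump((s,c),open('w1.pkl','wb'))
cv2.imwrite('pics/w1.png',c['color'][...,::-1]);print(s['qpos'],s['eef_pos'],s['contact_force'],s['time']);print(c['fx'],c['cx'],c['cy'],c['mount'])
E
```

```text
[-1.37000582e+00  2.87125102e-01  1.57807854e+00 -2.60291960e-05
  1.27862902e+00 -1.50031649e-01] [ 0.23186016 -0.63329942  0.24402751] [-0.41301008  0.73636695  0.49338898] 0.1
371.64829954431775 320.5706765813235 241.75477193470846 [[-1.62842217e-04  9.48701276e-01  3.16173784e-01  8.09799970e-02]
 [ 9.99999957e-01  2.31427195e-04 -1.79373079e-04 -8.87757384e-05]
 [-2.43342681e-04  3.16173741e-01 -9.48701274e-01 -1.28127898e-01]
 [ 0.00000000e+00  0.00000000e+00  0.00000000e+00  1.00000000e+00]]
```

View pics/w1.png

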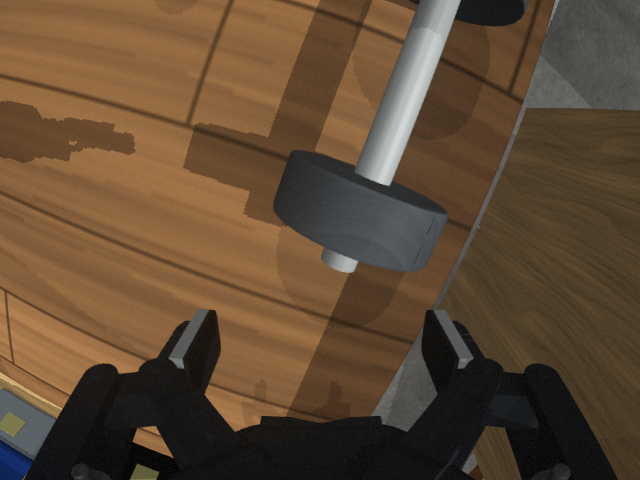

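The two moves were refused, so the view still shows the dumbbell from the start pose. The rows probably need every field.

>>> step_arm(commands=[{"x": 40, "y": -26, "z": 0, "spin": 0, "gripper": -1}, {"x": 40, "y": -26, "z": 0, "spin": 0, "gripper": -1}, {"x": 40, "y": -26, "z": 0, "spin": 0, "gripper": -1}, {"x": 40, "y": -26, "z": 0, "spin": 0, "gripper": -1}, {"x": 40, "y": -26, "z": 0, "spin": 0, "gripper": -1}, {"x": 40, "y": -26, "z": 0, "spin": 0, "gripper": -1}, {"x": 40, "y": -26, "z": 0, "spin": 0, "gripper": -1}, {"x": 40, "y": -26, "z": 0, "spin": 0, "gripper": -1}, {"x": 40, "y": -26, "z": 10, "spin": 0, "gripper": -1}, {"x": 40, "y": -26, "z": 10, "spin": 0, "gripper": -1}])

```text
time: 1.15
eef_pos: [0.5192, -0.2505, 0.2254]
tcp_rot: [0.985, 0.174, 0.0, 0.0]
contact_force: [0.5, 0.1, 0.4]
opening: 1.001
finger_force: 0.0
```

>>> step_arm(commands=[{"x": 30, "y": -17, "z": 20, "spin": 0, "gripper": -1}, {"x": 28, "y": -17, "z": 20, "spin": 0, "gripper": -1}, {"x": 0, "y": 0, "z": 20, "spin": 0, "gripper": -1}, {"x": 0, "y": 0, "z": 0, "spin": 0, "gripper": -1}, {"x": 0, "y": 0, "z": 0, "spin": 0, "gripper": -1}, {"x": 0, "y": 0, "z": 0, "spin": 0, "gripper": -1}, {"x": 0, "y": 0, "z": 0, "spin": 0, "gripper": -1}, {"x": 0, "y": 0, "z": 0, "spin": 0, "gripper": -1}, {"x": 0, "y": 0, "z": 0, "spin": 0, "gripper": -1}, {"x": 0, "y": 0, "z": 0, "spin": 0, "gripper": -1}])

```text
time: 2.15
eef_pos: [0.5611, -0.2006, 0.1657]
tcp_rot: [0.985, 0.174, 0.0, 0.0]
contact_force: [-0.1, -0.5, -0.6]
opening: 0.998
finger_force: 0.0
```

```bash
python3 - <<'E'
from plant import *
from h import *
s=get_state();c=read_camera('wrist');pickle.dump((s,c),open('w1.pkl','wb'))
cv2.imwrite('pics/w2.png',c['color'][...,::-1]);print(s['qpos'],s['eef_pos'],s['tcp_rot'],s['time'])
E
```

```text
[-5.13570691e-01  1.91108647e-01  1.84287710e+00  3.98953909e-05
  1.10700989e+00  7.06784908e-01] [ 0.56107622 -0.20062436  0.16571034] [9.84689658e-01 1.74316342e-01 2.41792582e-04 1.75956719e-04] 2.15
```

View pics/w2.png

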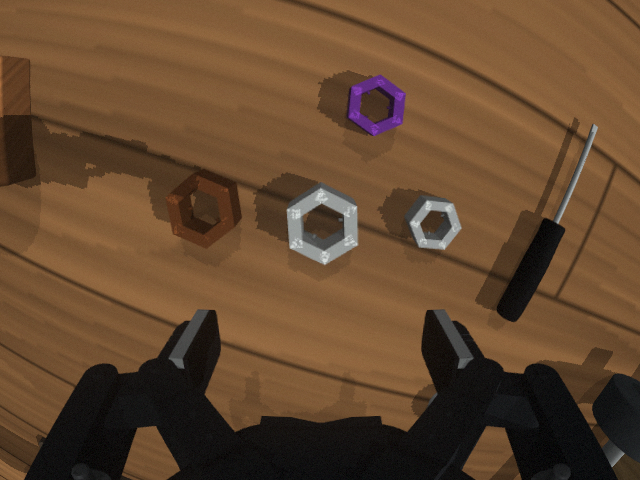

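The big hex is at (323,226) between brown (204,209) and small grey (434,224). Its flats already face the fingers. I'll refine its centre and yaw and half-close the gripper to clear the neighbours.

```bash
python3 - <<'E'
from h import *
s,c=pickle.load(open('w1.pkl','rb'))
hsv=cv2.cvtColor(c['color'],cv2.COLOR_RGB2HSV)
m=((hsv[...,1]<50)&(hsv[...,2]>110)).astype(np.uint8)
mm=np.zeros_like(m);mm[175:275,275:372]=m[175:275,275:372]
cs,_=cv2.findContours(mm,cv2.RETR_EXTERNAL,cv2.CHAIN_APPROX_NONE);k=max(cs,key=cv2.contourArea)
h=cv2.convexHull(k)[:,0]; print(cv2.boundingRect(k))
P=np.array([wonz(c,s,u,v,.028)[:2]*1000 for u,v in h],np.float32)
(cx,cy),r=cv2.minEnclosingCircle(P);print(cx,cy,2*r, P.min(0),P.max(0))
Q=R.from_quat(s['tcp_rot']).as_matrix()
a=np.radians(np.arange(0,60,.5));w=[np.mean([np.ptp(P@[np.cos(x+j*np.pi/3),np.sin(x+j*np.pi/3)]) for j in range(3)]) for x in a]
print('flat dir',np.degrees(a[np.argmin(w)]),min(w),max(w))
# centre from support widths
n=np.array([[np.cos(x),np.sin(x)] for x in a[np.argmin(w)]+np.arange(3)*np.pi/3]);q=P@n.T
ctr=np.linalg.lstsq(n,(q.max(0)+q.min(0))/2,rcond=None)[0];print('ctr',ctr,np.ptp(q,axis=0))
d=np.r_[ctr/1000,0]-s['eef_pos'];print('tool shift',(Q.T@d)*1000,'tool y deg',np.degrees(np.arctan2(Q[1,1],Q[0,1])))
E
```

```text
(287, 188, 71, 77)
565.203125 -200.69488525390625 59.38180923461914 [ 537.9283  -230.09027] [ 592.87506 -171.29948]
flat dir 52.50000000000001 52.17120238790053 59.23354355730745
ctr [ 565.2479239  -200.54401538] [52.15364925 51.90939714 52.45056077]
tool shift [  3.8770168    1.28526562 165.71253151] tool y deg -69.92225236026339
```

>>> step_arm(commands=[{"x": 4, "y": 1.3, "z": 20, "spin": -2.4, "gripper": -0.6}, {"x": 0, "y": 0, "z": 30, "spin": 0, "gripper": -0.6}, {"x": 0, "y": 0, "z": 30, "spin": 0, "gripper": -0.6}, {"x": 0, "y": 0, "z": 20, "spin": 0, "gripper": -0.6}, {"x": 0, "y": 0, "z": 20, "spin": 0, "gripper": -0.6}, {"x": 0, "y": 0, "z": 15, "spin": 0, "gripper": -0.6}, {"x": 0, "y": 0, "z": 12, "spin": 0, "gripper": -0.6}, {"x": 0, "y": 0, "z": 0, "spin": 0, "gripper": -0.6}, {"x": 0, "y": 0, "z": 0, "spin": 0, "gripper": -0.6}, {"x": 0, "y": 0, "z": 0, "spin": 0, "gripper": -0.6}], force=40)

```text
time: 3.2
eef_pos: [0.5662, -0.2007, 0.0196]
tcp_rot: [0.981, 0.195, 0.001, 0.001]
contact_force: [-0.1, 1.3, -0.2]
opening: 0.799
finger_force: 0.0
```

>>> step_arm(commands=[{"x": 0, "y": 0, "z": 0, "spin": 0, "gripper": 1}, {"x": 0, "y": 0, "z": 0, "spin": 0, "gripper": 1}, {"x": 0, "y": 0, "z": 0, "spin": 0, "gripper": 1}, {"x": 0, "y": 0, "z": 0, "spin": 0, "gripper": 1}, {"x": 0, "y": 0, "z": 0, "spin": 0, "gripper": 1}, {"x": 0, "y": 0, "z": 0, "spin": 0, "gripper": 1}, {"x": 0, "y": 0, "z": 0, "spin": 0, "gripper": 1}, {"x": 0, "y": 0, "z": 0, "spin": 0, "gripper": 1}, {"x": 0, "y": 0, "z": 0, "spin": 0, "gripper": 1}, {"x": 0, "y": 0, "z": 0, "spin": 0, "gripper": 1}], force=60)

```text
time: 4.2
eef_pos: [0.5663, -0.2007, 0.0198]
tcp_rot: [0.981, 0.195, 0.001, 0.001]
contact_force: [-0.9, -0.2, 5.2]
opening: 0.594
finger_force: 65.8
```

The collar is gripped at 65.8 N. Now I lift it and carry it past the bar.

>>> step_arm(commands=[{"x": 0, "y": 0, "z": -20, "spin": 0, "gripper": 1}, {"x": 0, "y": 0, "z": -40, "spin": 0, "gripper": 1}, {"x": 0, "y": 0, "z": -45, "spin": 0, "gripper": 1}, {"x": 0, "y": 0, "z": -45, "spin": 0, "gripper": 1}, {"x": 0, "y": 0, "z": -40, "spin": 0, "gripper": 1}, {"x": 8, "y": -20, "z": 0, "spin": 0, "gripper": 1}, {"x": 16, "y": -42, "z": 0, "spin": 0, "gripper": 1}, {"x": 16, "y": -42, "z": 0, "spin": 0, "gripper": 1}, {"x": 16, "y": -42, "z": 0, "spin": 0, "gripper": 1}, {"x": 16, "y": -42, "z": 0, "spin": 0, "gripper": 1}])

```text
time: 5.2
eef_pos: [0.5585, 0.0027, 0.2068]
tcp_rot: [0.981, 0.195, -0.001, -0.0]
contact_force: [0.4, 0.5, -2.4]
opening: 0.594
finger_force: 64.9
```

>>> step_arm(commands=[{"x": 16, "y": -42, "z": 0, "spin": 0, "gripper": 1}, {"x": 16, "y": -42, "z": 0, "spin": 0, "gripper": 1}, {"x": 16, "y": -42, "z": 0, "spin": 0, "gripper": 1}, {"x": 16, "y": -42, "z": 0, "spin": 0, "gripper": 1}, {"x": 16, "y": -42, "z": 0, "spin": 0, "gripper": 1}, {"x": 8, "y": -20, "z": 0, "spin": 0, "gripper": 1}, {"x": 0, "y": 0, "z": 0, "spin": -8, "gripper": 1}, {"x": 0, "y": 0, "z": 0, "spin": -8, "gripper": 1}, {"x": 0, "y": 0, "z": 0, "spin": -8, "gripper": 1}, {"x": 0, "y": 0, "z": 0, "spin": -8, "gripper": 1}])

```text
time: 6.2
eef_pos: [0.5521, 0.2471, 0.2065]
tcp_rot: [0.888, 0.461, -0.002, -0.0]
contact_force: [-0.1, 0.5, -1.8]
opening: 0.592
finger_force: 64.8
```

>>> step_arm(commands=[{"x": 0, "y": 0, "z": 0, "spin": -8, "gripper": 1}, {"x": 0, "y": 0, "z": 0, "spin": -8, "gripper": 1}, {"x": 0, "y": 0, "z": 0, "spin": -8, "gripper": 1}, {"x": 0, "y": 0, "z": 0, "spin": -8, "gripper": 1}, {"x": 0, "y": 0, "z": 0, "spin": -8, "gripper": 1}, {"x": 0, "y": 0, "z": 0, "spin": -8, "gripper": 1}, {"x": 0, "y": 0, "z": 0, "spin": -8, "gripper": 1}, {"x": 0, "y": 0, "z": 0, "spin": -8, "gripper": 1}, {"x": 0, "y": 0, "z": 0, "spin": -8, "gripper": 1}, {"x": 0, "y": 0, "z": 0, "spin": -8, "gripper": 1}])

```text
time: 7.2
eef_pos: [0.5521, 0.2469, 0.2065]
tcp_rot: [0.384, 0.923, -0.001, -0.001]
contact_force: [-0.5, -0.3, -2.1]
opening: 0.595
finger_force: 64.8
```

>>> step_arm(commands=[{"x": 0, "y": 0, "z": 0, "spin": -8, "gripper": 1}, {"x": 0, "y": 0, "z": 0, "spin": -8, "gripper": 1}, {"x": 0, "y": 0, "z": 0, "spin": -8, "gripper": 1}, {"x": 0, "y": 0, "z": 0, "spin": -8, "gripper": 1}, {"x": 0, "y": 0, "z": 0, "spin": -8, "gripper": 1}, {"x": 0, "y": 0, "z": 0, "spin": -8, "gripper": 1}, {"x": 0, "y": 0, "z": 0, "spin": -8, "gripper": 1}, {"x": 0, "y": 0, "z": 0, "spin": -8, "gripper": 1}, {"x": 0, "y": 0, "z": 0, "spin": -8, "gripper": 1}, {"x": 0, "y": 0, "z": 0, "spin": -8, "gripper": 1}])

```text
time: 8.2
eef_pos: [0.5521, 0.2469, 0.2065]
tcp_rot: [-0.299, 0.954, 0.0, -0.002]
contact_force: [-0.0, 0.2, -2.6]
opening: 0.594
finger_force: 64.8
```

>>> step_arm(commands=[{"x": 0, "y": 0, "z": 0, "spin": -8, "gripper": 1}, {"x": 0, "y": 0, "z": 0, "spin": -8, "gripper": 1}, {"x": 0, "y": 0, "z": 0, "spin": -8, "gripper": 1}, {"x": 0, "y": 0, "z": 0, "spin": -8, "gripper": 1}, {"x": 0, "y": 0, "z": 0, "spin": -8, "gripper": 1}, {"x": 0, "y": 0, "z": 0, "spin": 0, "gripper": 1}, {"x": 0, "y": 0, "z": 0, "spin": 0, "gripper": 1}, {"x": 0, "y": 0, "z": 0, "spin": 0, "gripper": 1}, {"x": 0, "y": 0, "z": 0, "spin": 0, "gripper": 1}, {"x": 0, "y": 0, "z": 0, "spin": 0, "gripper": 1}])

```text
time: 9.2
eef_pos: [0.5531, 0.2472, 0.2083]
tcp_rot: [-0.605, 0.796, 0.0, -0.0]
contact_force: [-0.2, 0.0, -1.9]
opening: 0.595
finger_force: 64.8
```

```bash
python3 - <<'E'
from plant import *
from h import *
s=get_state();c=read_camera('wrist');pickle.dump((s,c),open('w3.pkl','wb'))
cv2.imwrite('pics/w3.png',c['color'][...,::-1]);print(s['qpos'],s['eef_pos'],s['tcp_rot'],s['time'],s['contact_force'],s['wrist_torque'],s['finger_force'])
E
```

```text
[ 2.52914385e-01  1.68372697e-01  1.78621051e+00  1.05544282e-05
  1.18707276e+00 -2.61739825e+00] [0.55310933 0.24716811 0.20827024] [-6.04992287e-01  7.96231331e-01  1.67492886e-05 -2.73065827e-05] 9.2 [-0.24102482  0.02335644 -1.93835449] [-0.01444637 -0.00984788 -0.04639433] 64.81780171394348
```

View pics/w3.png

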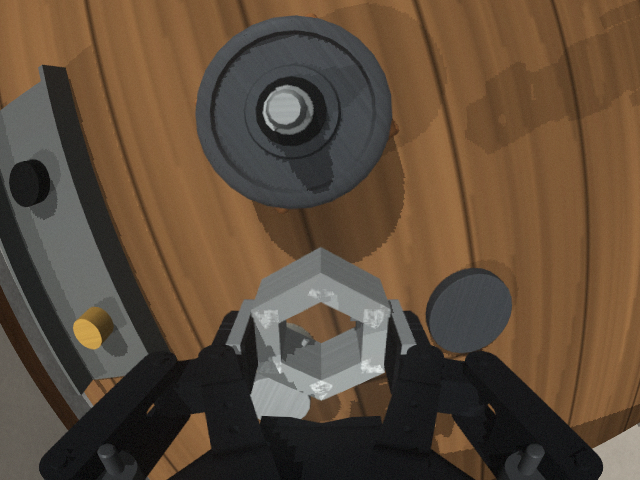

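The bar top is at (287,108) and the held collar at (320,342), level in the pads. Now I compute the offset from the bar to the collar.

```bash
python3 - <<'E'
from h import *
s,c=pickle.load(open('w3.pkl','rb'));im=c['color'];g=cv2.cvtColor(im,cv2.COLOR_RGB2GRAY)
Q=R.from_quat(s['tcp_rot']).as_matrix();T=s['eef_pos']
tl=lambda p:(Q.T@(p-T))*1000
for th in(150,175,195):
    m=np.zeros_like(g);m[75:150,250:330]=g[75:150,250:330]>th
    n,l,st,ce=cv2.connectedComponentsWithStats(m)
    k=1+np.argmax(st[1:,4]);print('bar',th,st[k],ce[k]);
    ks,_=cv2.findContours((l==k).astype(np.uint8),0,1);(u,v),r=cv2.minEnclosingCircle(max(ks,key=len))
    p=wonz(c,s,u,v,.128);print('  circ',u,v,r,p,tl(p))
zt=T[2]-.0197+.028
pts=[]
for u,v in((320,293),(265,318),(375,317),(265,370),(375,368),(320,388)):
    w=g[v-12:v+13,u-14:u+15];m=w>np.percentile(w,88);y,x=np.nonzero(m);
    pts.append(tl(wonz(c,s,u-14+x.mean(),v-12+y.mean(),zt)))
pts=np.array(pts);print(pts.round(1),pts.mean(0),np.linalg.norm(pts-pts.mean(0),axis=1))
crop=np.hstack([cv2.resize(im[70:150,245:335,::-1],(360,320),interpolation=0),cv2.resize(im[240:410,230:410,::-1],(339,320),interpolation=0)]);cv2.imwrite('pics/c3.png',crop)
E
```

```text
bar 150 [269  93  31  31 744] [284.02688172 107.86021505]
  circ 283.9129333496094 107.85820770263672 15.645356178283691 [0.54839324 0.15554568 0.128     ] [ 89.5334803  -20.01312592  80.27112504]
bar 175 [264 102   9  26  40] [266.525 116.   ]
  circ 268.5 114.5 12.980854988098145 [0.55763962 0.15661263 0.128     ] [ 86.02781354 -28.63543475  80.27052877]Traceback (most recent call last):
  File "<stdin>", line 8, in <module>
    return _wrapfunc(a, 'argmax', axis=axis, out=out, **kwds)
    return bound(*args, **kwds)
ValueError: attempt to get argmax of an empty sequence
```

```bash
python3 - <<'E'
from h import *
s,c=pickle.load(open('w3.pkl','rb'));im=c['color'];g=cv2.cvtColor(im,cv2.COLOR_RGB2GRAY)
Q=R.from_quat(s['tcp_rot']).as_matrix();T=s['eef_pos']
tl=lambda p:(Q.T@(p-T))*1000
zt=T[2]-.0197+.028
pts=[]
for u,v in((320,293),(265,318),(375,317),(265,370),(375,368),(320,388)):
    w=g[v-12:v+13,u-14:u+15];m=w>np.percentile(w,88);y,x=np.nonzero(m);
    pts.append(tl(wonz(c,s,u-14+x.mean(),v-12+y.mean(),zt)))
pts=np.array(pts);print(pts.round(1),pts.mean(0),np.linalg.norm(pts-pts.mean(0),axis=1))
crop=np.hstack([cv2.resize(im[70:150,245:335,::-1],(450,400),interpolation=0),cv2.resize(im[270:410,250:390,::-1],(340,400),interpolation=0)]);cv2.imwrite('pics/c3.png',crop)
E
```

```text
[[ 21.5  -0.7  -8.3]
 [ 11.2 -20.4  -8.3]
 [ 11.9  19.6  -8.3]
 [-14.6 -20.   -8.3]
 [-12.3  20.6  -8.3]
 [-22.1  -0.5  -8.3]] [-0.74176887 -0.24820015 -8.30003206] [22.23965109 23.46638879 23.53773223 24.15811627 23.79041132 21.40006444]
```

View pics/c3.png

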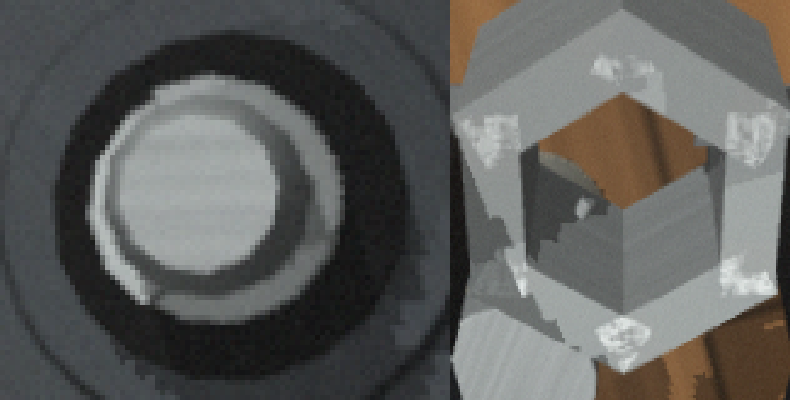

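>>> step_arm(commands=[{"x": 30.3, "y": -7.9, "z": 0, "spin": 0, "gripper": 1}, {"x": 30, "y": -6, "z": 0, "spin": 0, "gripper": 1}, {"x": 30, "y": -6, "z": 0, "spin": 0, "gripper": 1}, {"x": 0, "y": 0, "z": 20, "spin": 0, "gripper": 1}, {"x": 0, "y": 0, "z": 20, "spin": 0, "gripper": 1}, {"x": 0, "y": 0, "z": 16, "spin": 0, "gripper": 1}, {"x": 0, "y": 0, "z": 0, "spin": 0, "gripper": 1}, {"x": 0, "y": 0, "z": 0, "spin": 0, "gripper": 1}, {"x": 0, "y": 0, "z": 0, "spin": 0, "gripper": 1}, {"x": 0, "y": 0, "z": 0, "spin": 0, "gripper": 1}])

```text
time: 10.25
eef_pos: [0.549, 0.1551, 0.1537]
tcp_rot: [-0.605, 0.796, -0.001, 0.001]
contact_force: [-0.5, 0.3, -3.3]
opening: 0.598
finger_force: 64.7
```

```bash
python3 - <<'E'
from plant import *
from h import *
s=get_state();c=read_camera('wrist');pickle.dump((s,c),open('w4.pkl','wb'))
im=c['color'];print(s['qpos'],s['eef_pos'],s['tcp_rot'],s['time'],s['contact_force'],s['wrist_torque'])
cv2.imwrite('pics/c4.png',cv2.resize(im[260:410,240:400,::-1],(640,600),interpolation=2))
E
```

```text
[ 9.76198598e-02  1.50641413e-01  1.91354710e+00 -2.20414337e-05
  1.07495059e+00 -2.77377500e+00] [0.54901436 0.15514371 0.1536954 ] [-6.05428328e-01  7.95898885e-01 -6.52275535e-04  1.03904206e-03] 10.25 [-0.51927923  0.3241439  -3.32715074] [-0.01834272 -0.00848556 -0.0017535 ]
```

View pics/c4.png

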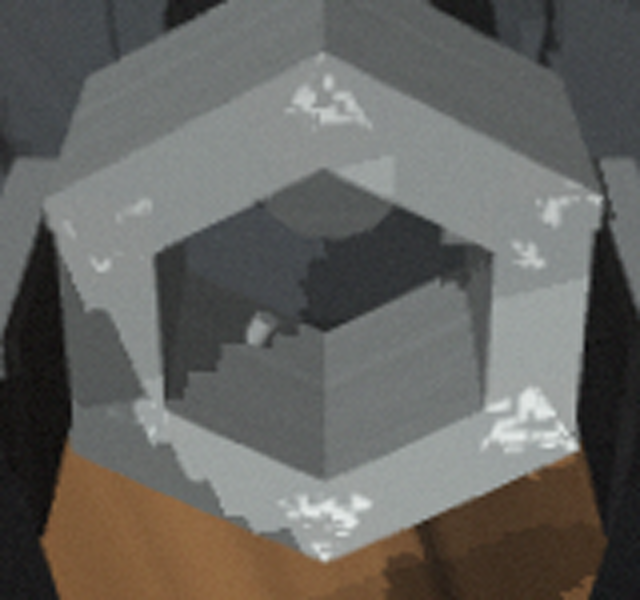

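The view shows the bar's end face through the bore, at column 328 of the crop against 323 for the collar axis, so it is laterally centred. I descend with care.

>>> step_arm(commands=[{"x": 0, "y": 0, "z": 4, "spin": 0, "gripper": 1}, {"x": 0, "y": 0, "z": 4, "spin": 0, "gripper": 1}, {"x": 0, "y": 0, "z": 3, "spin": 0, "gripper": 1}, {"x": 0, "y": 0, "z": 3, "spin": 0, "gripper": 1}, {"x": 0, "y": 0, "z": 2, "spin": 0, "gripper": 1}, {"x": 0, "y": 0, "z": 2, "spin": 0, "gripper": 1}, {"x": 0, "y": 0, "z": 2, "spin": 0, "gripper": 1}, {"x": 0, "y": 0, "z": 0, "spin": 0, "gripper": 1}, {"x": 0, "y": 0, "z": 0, "spin": 0, "gripper": 1}, {"x": 0, "y": 0, "z": 0, "spin": 0, "gripper": 1}])

```text
time: 11.3
eef_pos: [0.5483, 0.1549, 0.1325]
tcp_rot: [-0.605, 0.796, -0.0, 0.0]
contact_force: [0.4, 0.4, -2.7]
opening: 0.593
finger_force: 64.8
```

>>> step_arm(commands=[{"x": 0, "y": 0, "z": 1, "spin": 0, "gripper": 1}, {"x": 0, "y": 0, "z": 1, "spin": 0, "gripper": 1}, {"x": 0, "y": 0, "z": 1, "spin": 0, "gripper": 1}, {"x": 0, "y": 0, "z": 1, "spin": 0, "gripper": 1}, {"x": 0, "y": 0, "z": 1, "spin": 0, "gripper": 1}, {"x": 0, "y": 0, "z": 1, "spin": 0, "gripper": 1}, {"x": 0, "y": 0, "z": 0, "spin": 0, "gripper": 1}, {"x": 0, "y": 0, "z": 0, "spin": 0, "gripper": 1}, {"x": 0, "y": 0, "z": 0, "spin": 0, "gripper": 1}, {"x": 0, "y": 0, "z": 0, "spin": 0, "gripper": 1}])

```text
time: 12.3
eef_pos: [0.5482, 0.1549, 0.1264]
tcp_rot: [-0.605, 0.796, -0.0, 0.0]
contact_force: [0.0, 0.6, -2.6]
opening: 0.598
finger_force: 64.8
```

>>> step_arm(commands=[{"x": 0, "y": 0, "z": 0.5, "spin": 0, "gripper": 1}, {"x": 0, "y": 0, "z": 0.5, "spin": 0, "gripper": 1}, {"x": 0, "y": 0, "z": 0.5, "spin": 0, "gripper": 1}, {"x": 0, "y": 0, "z": 0.5, "spin": 0, "gripper": 1}, {"x": 0, "y": 0, "z": 0.5, "spin": 0, "gripper": 1}, {"x": 0, "y": 0, "z": 0.5, "spin": 0, "gripper": 1}, {"x": 0, "y": 0, "z": 0, "spin": 0, "gripper": 1}, {"x": 0, "y": 0, "z": 0, "spin": 0, "gripper": 1}, {"x": 0, "y": 0, "z": 0, "spin": 0, "gripper": 1}, {"x": 0, "y": 0, "z": 0, "spin": 0, "gripper": 1}])

```text
time: 13.3
eef_pos: [0.5483, 0.1549, 0.1237]
tcp_rot: [-0.605, 0.796, -0.0, 0.0]
contact_force: [-1.6, 1.2, 2.2]
opening: 0.593
finger_force: 65.3
```

>>> step_arm(commands=[{"x": 0, "y": 0, "z": 0.5, "spin": 0, "gripper": 1}, {"x": 0, "y": 0, "z": 0.5, "spin": 0, "gripper": 1}, {"x": 0, "y": 0, "z": 0.5, "spin": 0, "gripper": 1}, {"x": 0, "y": 0, "z": 0, "spin": 0, "gripper": 1}, {"x": 0, "y": 0, "z": 0, "spin": 0, "gripper": 1}, {"x": 0, "y": 0, "z": 0, "spin": 0, "gripper": 1}, {"x": 0, "y": 0, "z": 0, "spin": 0, "gripper": 1}, {"x": 0, "y": 0, "z": 0, "spin": 0, "gripper": 1}, {"x": 0, "y": 0, "z": 0, "spin": 0, "gripper": 1}, {"x": 0, "y": 0, "z": 0, "spin": 0, "gripper": 1}])

```text
time: 14.3
eef_pos: [0.5486, 0.1549, 0.123]
tcp_rot: [-0.605, 0.796, -0.0, 0.0]
contact_force: [-3.0, -0.2, 5.5]
opening: 0.597
finger_force: 66.0
```

Contact came at TCP z 0.1238 (underside about 0.104, within 98–105 mm). I start screwing at 8° and 0.44 mm per row.

>>> step_arm(commands=[{"x": 0, "y": 0, "z": 0.44, "spin": 8, "gripper": 1}, {"x": 0, "y": 0, "z": 0.44, "spin": 8, "gripper": 1}, {"x": 0, "y": 0, "z": 0.44, "spin": 8, "gripper": 1}, {"x": 0, "y": 0, "z": 0.44, "spin": 8, "gripper": 1}, {"x": 0, "y": 0, "z": 0.44, "spin": 8, "gripper": 1}, {"x": 0, "y": 0, "z": 0.44, "spin": 8, "gripper": 1}, {"x": 0, "y": 0, "z": 0.44, "spin": 8, "gripper": 1}, {"x": 0, "y": 0, "z": 0.44, "spin": 8, "gripper": 1}, {"x": 0, "y": 0, "z": 0.44, "spin": 8, "gripper": 1}, {"x": 0, "y": 0, "z": 0.44, "spin": 8, "gripper": 1}])

```text
time: 15.3
eef_pos: [0.5487, 0.1549, 0.1197]
tcp_rot: [0.05, 0.999, -0.0, 0.0]
contact_force: [-5.1, 0.1, 9.5]
opening: 0.595
finger_force: 66.4
```

```bash
cat > st.py <<'E'
from plant import *
s=get_state();print(s['time'],s['qpos'][5].round(3),s['eef_pos'].round(4),s['contact_force'].round(1),s['wrist_torque'].round(3),round(s['joint_efforts'][5],3),s['finger_force'])
E
python3 st.py
```

```text
15.3 -1.372 [0.5487 0.1549 0.1197] [-5.1  0.1  9.5] [0.055 0.973 0.152] -0.58 66.3933527469635
```

The side force of −5 N in x matches the collar orbiting the TCP by its 0.8 mm grasp offset. I shift by that and keep turning about the bar axis.

>>> step_arm(commands=[{"x": 0.5, "y": 0.1, "z": 0, "spin": 0, "gripper": 1}, {"x": 0.5, "y": 0.1, "z": 0, "spin": 0, "gripper": 1}, {"x": 0, "y": 0.11, "z": 0.44, "spin": 8, "gripper": 1}, {"x": 0, "y": 0.11, "z": 0.44, "spin": 8, "gripper": 1}, {"x": 0, "y": 0.11, "z": 0.44, "spin": 8, "gripper": 1}, {"x": 0, "y": 0.11, "z": 0.44, "spin": 8, "gripper": 1}, {"x": 0, "y": 0.11, "z": 0.44, "spin": 8, "gripper": 1}, {"x": 0, "y": 0.11, "z": 0.44, "spin": 8, "gripper": 1}, {"x": 0, "y": 0.11, "z": 0.44, "spin": 8, "gripper": 1}, {"x": 0, "y": 0.11, "z": 0.44, "spin": 8, "gripper": 1}])

```text
time: 16.3
eef_pos: [0.5488, 0.1555, 0.1161]
tcp_rot: [0.572, 0.82, 0.0, 0.001]
contact_force: [-4.5, -1.1, 9.2]
opening: 0.594
finger_force: 66.3
```

```bash
python3 st.py
```

```text
16.3 -0.253 [0.5488 0.1555 0.1161] [-4.5 -1.1  9.2] [-0.25   0.621  0.157] -0.611 66.30659580230713
```

>>> step_arm(commands=[{"x": 0, "y": -0.4, "z": -0.5, "spin": 0, "gripper": 1}, {"x": 0, "y": -0.4, "z": -0.5, "spin": 0, "gripper": 1}, {"x": 0, "y": 0, "z": 0.44, "spin": 8, "gripper": 1}, {"x": 0, "y": 0, "z": 0.44, "spin": 8, "gripper": 1}, {"x": 0, "y": 0, "z": 0.44, "spin": 8, "gripper": 1}, {"x": 0, "y": 0, "z": 0.44, "spin": 8, "gripper": 1}, {"x": 0, "y": 0, "z": 0.44, "spin": 8, "gripper": 1}, {"x": 0, "y": 0, "z": 0.44, "spin": 8, "gripper": 1}, {"x": 0, "y": 0, "z": 0.44, "spin": 8, "gripper": 1}, {"x": 0, "y": 0, "z": 0.44, "spin": 8, "gripper": 1}])

```text
time: 17.3
eef_pos: [0.548, 0.1562, 0.1127]
tcp_rot: [0.92, 0.392, 0.002, 0.0]
contact_force: [0.2, 1.3, 5.6]
opening: 0.595
finger_force: 65.9
```

```bash
python3 st.py
```

```text
17.3 0.863 [0.548  0.1562 0.1127] [0.2 1.3 5.6] [0.309 0.127 0.096] -0.66 65.8964467048645
```

>>> step_arm(commands=[{"x": 0, "y": 0, "z": 0.44, "spin": 8, "gripper": 1}, {"x": 0, "y": 0, "z": 0.44, "spin": 8, "gripper": 1}, {"x": 0, "y": 0, "z": 0.44, "spin": 8, "gripper": 1}, {"x": 0, "y": 0, "z": 0.44, "spin": 8, "gripper": 1}, {"x": 0, "y": 0, "z": 0.44, "spin": 8, "gripper": 1}, {"x": 0, "y": 0, "z": 0.44, "spin": 8, "gripper": 1}, {"x": 0, "y": 0, "z": 0.44, "spin": 8, "gripper": 1}, {"x": 0, "y": 0, "z": 0.44, "spin": 8, "gripper": 1}, {"x": 0, "y": 0, "z": 0.44, "spin": 8, "gripper": 1}, {"x": 0, "y": 0, "z": 0.44, "spin": 8, "gripper": 1}])

```text
time: 18.3
eef_pos: [0.5483, 0.156, 0.1083]
tcp_rot: [0.957, -0.291, 0.002, -0.001]
contact_force: [-0.3, 1.6, 5.1]
opening: 0.597
finger_force: 65.8
```

```bash
python3 st.py
```

```text
18.3 2.259 [0.5483 0.156  0.1083] [-0.3  1.6  5.1] [ 0.287 -0.029  0.063] -0.669 65.84321737289429
```

It runs freely (0.06 N m) at j6 = 2.26. I let go, spin back 240° (the hex repeats every 60°) and regrip.

>>> step_arm(commands=[{"x": 0, "y": 0, "z": -0.6, "spin": 0, "gripper": -1}, {"x": 0, "y": 0, "z": -0.6, "spin": 0, "gripper": -1}, {"x": 0, "y": 0, "z": 0, "spin": 0, "gripper": -1}, {"x": 0, "y": 0, "z": 0, "spin": 0, "gripper": -1}, {"x": 0, "y": 0, "z": 0, "spin": 0, "gripper": -1}, {"x": 0, "y": 0, "z": 0, "spin": 0, "gripper": -1}, {"x": 0, "y": 0, "z": 0, "spin": 0, "gripper": -1}, {"x": 0, "y": 0, "z": 0, "spin": 0, "gripper": -1}, {"x": 0, "y": 0, "z": 0, "spin": 0, "gripper": -1}, {"x": 0, "y": 0, "z": 0, "spin": 0, "gripper": -1}])

```text
time: 19.3
eef_pos: [0.5469, 0.1556, 0.1082]
tcp_rot: [0.958, -0.288, 0.0, -0.0]
contact_force: [-0.1, 0.0, -0.2]
opening: 0.994
finger_force: 0.0
```

```bash
python3 st.py
```

```text
19.3 2.254 [0.5469 0.1556 0.1082] [-0.1  0.  -0.2] [ 0.09  -0.006 -0.012] -0.0 0.0
```

>>> step_arm(commands=[{"x": 0.8, "y": -0.6, "z": 0, "spin": -8, "gripper": -1}, {"x": 0, "y": 0, "z": 0, "spin": -8, "gripper": -1}, {"x": 0, "y": 0, "z": 0, "spin": -8, "gripper": -1}, {"x": 0, "y": 0, "z": 0, "spin": -8, "gripper": -1}, {"x": 0, "y": 0, "z": 0, "spin": -8, "gripper": -1}, {"x": 0, "y": 0, "z": 0, "spin": -8, "gripper": -1}, {"x": 0, "y": 0, "z": 0, "spin": -8, "gripper": -1}, {"x": 0, "y": 0, "z": 0, "spin": -8, "gripper": -1}, {"x": 0, "y": 0, "z": 0, "spin": -8, "gripper": -1}, {"x": 0, "y": 0, "z": 0, "spin": -8, "gripper": -1}])

```text
time: 20.3
eef_pos: [0.5479, 0.1556, 0.1082]
tcp_rot: [0.918, 0.397, -0.0, -0.0]
contact_force: [-0.5, 0.0, 0.5]
opening: 1.0
finger_force: 0.0
```

>>> step_arm(commands=[{"x": 0, "y": 0, "z": 0, "spin": -8, "gripper": -1}, {"x": 0, "y": 0, "z": 0, "spin": -8, "gripper": -1}, {"x": 0, "y": 0, "z": 0, "spin": -8, "gripper": -1}, {"x": 0, "y": 0, "z": 0, "spin": -8, "gripper": -1}, {"x": 0, "y": 0, "z": 0, "spin": -8, "gripper": -1}, {"x": 0, "y": 0, "z": 0, "spin": -8, "gripper": -1}, {"x": 0, "y": 0, "z": 0, "spin": -8, "gripper": -1}, {"x": 0, "y": 0, "z": 0, "spin": -8, "gripper": -1}, {"x": 0, "y": 0, "z": 0, "spin": -8, "gripper": -1}, {"x": 0, "y": 0, "z": 0, "spin": -8, "gripper": -1}])

```text
time: 21.3
eef_pos: [0.5479, 0.1556, 0.1082]
tcp_rot: [0.448, 0.894, -0.0, 0.0]
contact_force: [0.9, -0.1, -0.1]
opening: 1.001
finger_force: 0.0
```

>>> step_arm(commands=[{"x": 0, "y": 0, "z": 0, "spin": -8, "gripper": -1}, {"x": 0, "y": 0, "z": 0, "spin": -8, "gripper": -1}, {"x": 0, "y": 0, "z": 0, "spin": -8, "gripper": -1}, {"x": 0, "y": 0, "z": 0, "spin": -8, "gripper": -1}, {"x": 0, "y": 0, "z": 0, "spin": -8, "gripper": -1}, {"x": 0, "y": 0, "z": 0, "spin": -8, "gripper": -1}, {"x": 0, "y": 0, "z": 0, "spin": -8, "gripper": -1}, {"x": 0, "y": 0, "z": 0, "spin": -8, "gripper": -1}, {"x": 0, "y": 0, "z": 0, "spin": -8, "gripper": -1}, {"x": 0, "y": 0, "z": 0, "spin": -8, "gripper": -1}])

```text
time: 22.3
eef_pos: [0.5479, 0.1556, 0.1082]
tcp_rot: [-0.232, 0.973, 0.0, 0.0]
contact_force: [-0.5, -0.6, -0.0]
opening: 0.995
finger_force: 0.0
```

>>> step_arm(commands=[{"x": 0, "y": 0, "z": 0, "spin": 0, "gripper": 1}, {"x": 0, "y": 0, "z": 0, "spin": 0, "gripper": 1}, {"x": 0, "y": 0, "z": 0, "spin": 0, "gripper": 1}, {"x": 0, "y": 0, "z": 0, "spin": 0, "gripper": 1}, {"x": 0, "y": 0, "z": 0, "spin": 0, "gripper": 1}, {"x": 0, "y": 0, "z": 0, "spin": 0, "gripper": 1}, {"x": 0, "y": 0, "z": 0, "spin": 0, "gripper": 1}, {"x": 0, "y": 0, "z": 0, "spin": 0, "gripper": 1}, {"x": 0, "y": 0, "z": 0, "spin": 0, "gripper": 1}, {"x": 0, "y": 0, "z": 0, "spin": 0, "gripper": 1}])

```text
time: 23.3
eef_pos: [0.5483, 0.1556, 0.1086]
tcp_rot: [-0.229, 0.973, -0.0, 0.001]
contact_force: [0.8, -1.1, 4.1]
opening: 0.593
finger_force: 64.5
```

```bash
python3 st.py
```

```text
23.3 -1.935 [0.5483 0.1556 0.1086] [ 0.8 -1.1  4.1] [-0.118 -0.171 -0.023] -0.004 64.48422431945801
```

>>> step_arm(commands=[{"x": 0, "y": 0, "z": 0.22, "spin": 4, "gripper": 1}, {"x": 0, "y": 0, "z": 0.22, "spin": 4, "gripper": 1}, {"x": 0, "y": 0, "z": 0.22, "spin": 4, "gripper": 1}, {"x": 0, "y": 0, "z": 0.22, "spin": 4, "gripper": 1}, {"x": 0, "y": 0, "z": 0.22, "spin": 4, "gripper": 1}, {"x": 0, "y": 0, "z": 0.22, "spin": 4, "gripper": 1}, {"x": 0, "y": 0, "z": 0.22, "spin": 4, "gripper": 1}, {"x": 0, "y": 0, "z": 0.22, "spin": 4, "gripper": 1}, {"x": 0, "y": 0, "z": 0.22, "spin": 4, "gripper": 1}, {"x": 0, "y": 0, "z": 0.22, "spin": 4, "gripper": 1}])

```text
time: 24.3
eef_pos: [0.5476, 0.156, 0.1062]
tcp_rot: [0.119, 0.993, 0.0, -0.0]
contact_force: [-0.8, 0.3, 4.1]
opening: 0.593
finger_force: 64.7
```

```bash
python3 st.py
```

```text
24.3 -1.234 [0.5476 0.156  0.1062] [-0.8  0.3  4.1] [0.163 0.076 0.05 ] -0.317 64.70548510551453
```

>>> step_arm(commands=[{"x": 0, "y": 0, "z": 0.11, "spin": 2, "gripper": 1}, {"x": 0, "y": 0, "z": 0.11, "spin": 2, "gripper": 1}, {"x": 0, "y": 0, "z": 0.11, "spin": 2, "gripper": 1}, {"x": 0, "y": 0, "z": 0.11, "spin": 2, "gripper": 1}, {"x": 0, "y": 0, "z": 0.11, "spin": 2, "gripper": 1}, {"x": 0, "y": 0, "z": 0.11, "spin": 2, "gripper": 1}, {"x": 0, "y": 0, "z": 0.11, "spin": 2, "gripper": 1}, {"x": 0, "y": 0, "z": 0.11, "spin": 2, "gripper": 1}, {"x": 0, "y": 0, "z": 0.11, "spin": 2, "gripper": 1}, {"x": 0, "y": 0, "z": 0.11, "spin": 2, "gripper": 1}])

```text
time: 25.3
eef_pos: [0.5477, 0.1557, 0.1053]
tcp_rot: [0.289, 0.957, -0.0, -0.0]
contact_force: [-0.3, -1.3, 4.7]
opening: 0.594
finger_force: 64.8
```

```bash
python3 st.py
```

```text
25.3 -0.886 [0.5477 0.1557 0.1053] [-0.3 -1.3  4.7] [-0.099  0.225  0.069] -0.107 64.7541618347168
```

>>> step_arm(commands=[{"x": 0, "y": 0, "z": 0.11, "spin": 2, "gripper": 1}, {"x": 0, "y": 0, "z": 0.11, "spin": 2, "gripper": 1}, {"x": 0, "y": 0, "z": 0.11, "spin": 2, "gripper": 1}, {"x": 0, "y": 0, "z": 0.11, "spin": 2, "gripper": 1}, {"x": 0, "y": 0, "z": 0.11, "spin": 2, "gripper": 1}, {"x": 0, "y": 0, "z": 0.11, "spin": 2, "gripper": 1}, {"x": 0, "y": 0, "z": 0.11, "spin": 2, "gripper": 1}, {"x": 0, "y": 0, "z": 0.11, "spin": 2, "gripper": 1}, {"x": 0, "y": 0, "z": 0.11, "spin": 2, "gripper": 1}, {"x": 0, "y": 0, "z": 0.11, "spin": 2, "gripper": 1}])

```text
time: 26.3
eef_pos: [0.5478, 0.1557, 0.1048]
tcp_rot: [0.451, 0.893, -0.0, -0.001]
contact_force: [-1.4, -1.2, 8.3]
opening: 0.599
finger_force: 65.1
```

```bash
python3 st.py
```

```text
26.3 -0.537 [0.5478 0.1557 0.1048] [-1.4 -1.2  8.3] [-0.007  0.449  0.049] -0.084 65.05493760108948
```

>>> step_arm(commands=[{"x": 0, "y": 0, "z": 0.11, "spin": 2, "gripper": 1}, {"x": 0, "y": 0, "z": 0.11, "spin": 2, "gripper": 1}, {"x": 0, "y": 0, "z": 0.11, "spin": 2, "gripper": 1}, {"x": 0, "y": 0, "z": 0.11, "spin": 2, "gripper": 1}, {"x": 0, "y": 0, "z": 0.11, "spin": 2, "gripper": 1}, {"x": 0, "y": 0, "z": 0.11, "spin": 2, "gripper": 1}, {"x": 0, "y": 0, "z": 0.11, "spin": 2, "gripper": 1}, {"x": 0, "y": 0, "z": 0.11, "spin": 2, "gripper": 1}, {"x": 0, "y": 0, "z": 0.11, "spin": 2, "gripper": 1}, {"x": 0, "y": 0, "z": 0.11, "spin": 2, "gripper": 1}])

```text
time: 27.3
eef_pos: [0.5483, 0.1558, 0.1045]
tcp_rot: [0.599, 0.801, 0.0, -0.0]
contact_force: [-2.5, -1.0, 9.9]
opening: 0.591
finger_force: 65.4
```

```bash
python3 st.py
```

```text
27.3 -0.189 [0.5483 0.1558 0.1045] [-2.5 -1.   9.9] [0.059 0.435 0.221] -0.008 65.41811227798462
```

Torque is rising (0.22), but the tool itself also pushes down about 10 N. I take that push off and read the torque again while turning a little.

>>> step_arm(commands=[{"x": 0, "y": 0, "z": -0.5, "spin": 0, "gripper": 1}, {"x": 0, "y": 0, "z": -0.5, "spin": 0, "gripper": 1}, {"x": 0, "y": 0, "z": -0.5, "spin": 0, "gripper": 1}, {"x": 0, "y": 0, "z": 0, "spin": 1, "gripper": 1}, {"x": 0, "y": 0, "z": 0.05, "spin": 1, "gripper": 1}, {"x": 0, "y": 0, "z": 0.05, "spin": 1, "gripper": 1}, {"x": 0, "y": 0, "z": 0.05, "spin": 1, "gripper": 1}, {"x": 0, "y": 0, "z": 0.05, "spin": 1, "gripper": 1}, {"x": 0, "y": 0, "z": 0.05, "spin": 1, "gripper": 1}, {"x": 0, "y": 0, "z": 0.05, "spin": 1, "gripper": 1}])

```text
time: 28.3
eef_pos: [0.5481, 0.1559, 0.1044]
tcp_rot: [0.646, 0.763, 0.0, -0.0]
contact_force: [0.3, 0.5, 6.4]
opening: 0.594
finger_force: 64.8
```

```bash
python3 st.py
```

```text
28.3 -0.066 [0.5481 0.1559 0.1044] [0.3 0.5 6.4] [0.239 0.088 0.23 ] 0.166 64.8487114906311
```

>>> step_arm(commands=[{"x": 0, "y": 0, "z": -0.6, "spin": 0, "gripper": 1}, {"x": 0, "y": 0, "z": -0.6, "spin": 0, "gripper": 1}, {"x": 0, "y": 0, "z": -0.3, "spin": 1, "gripper": 1}, {"x": 0, "y": 0, "z": 0.05, "spin": 1, "gripper": 1}, {"x": 0, "y": 0, "z": 0.05, "spin": 1, "gripper": 1}, {"x": 0, "y": 0, "z": 0.05, "spin": 1, "gripper": 1}, {"x": 0, "y": 0, "z": 0.05, "spin": 1, "gripper": 1}, {"x": 0, "y": 0, "z": 0.05, "spin": 1, "gripper": 1}, {"x": 0, "y": 0, "z": 0.05, "spin": 1, "gripper": 1}, {"x": 0, "y": 0, "z": 0.05, "spin": 1, "gripper": 1}])

```text
time: 29.3
eef_pos: [0.5478, 0.156, 0.1043]
tcp_rot: [0.698, 0.716, 0.0, -0.0]
contact_force: [3.9, 3.9, -2.9]
opening: 0.595
finger_force: 63.8
```

```bash
python3 st.py
```

```text
29.3 0.073 [0.5478 0.156  0.1043] [ 3.9  3.9 -2.9] [ 0.783 -0.706  0.52 ] 0.399 63.795615434646606
```

The torque reading jumped to 0.52 together with side forces, so it is suspect. I let go to clear the strain, then regrip and read it afresh.

>>> step_arm(commands=[{"x": 0, "y": 0, "z": 0, "spin": 0, "gripper": -0.5}, {"x": 0, "y": 0, "z": 0, "spin": 0, "gripper": -0.5}, {"x": 0, "y": 0, "z": 0, "spin": 0, "gripper": -0.5}, {"x": 0, "y": 0, "z": 0, "spin": 0, "gripper": -0.5}, {"x": 0, "y": 0, "z": 0, "spin": 0, "gripper": -0.5}, {"x": 0, "y": 0, "z": 0, "spin": 0, "gripper": -0.5}, {"x": 0, "y": 0, "z": 0, "spin": 0, "gripper": -0.5}, {"x": 0, "y": 0, "z": 0, "spin": 0, "gripper": -0.5}, {"x": 0, "y": 0, "z": 0, "spin": 0, "gripper": -0.5}, {"x": 0, "y": 0, "z": 0, "spin": 0, "gripper": -0.5}])

```text
time: 30.3
eef_pos: [0.5479, 0.1556, 0.1051]
tcp_rot: [0.698, 0.716, -0.0, -0.0]
contact_force: [0.8, -0.5, 0.1]
opening: 0.746
finger_force: 0.0
```

```bash
python3 st.py
```

```text
30.3 0.072 [0.5479 0.1556 0.1051] [ 0.8 -0.5  0.1] [-0.057  0.006 -0.03 ] 0.0 0.0
```

>>> step_arm(commands=[{"x": 0, "y": 0, "z": 0, "spin": 0, "gripper": 1}, {"x": 0, "y": 0, "z": 0, "spin": 0, "gripper": 1}, {"x": 0, "y": 0, "z": 0, "spin": 0, "gripper": 1}, {"x": 0, "y": 0, "z": 0, "spin": 0, "gripper": 1}, {"x": 0, "y": 0, "z": 0, "spin": 0, "gripper": 1}, {"x": 0, "y": 0, "z": 0, "spin": 0, "gripper": 1}, {"x": 0, "y": 0, "z": 0, "spin": 0, "gripper": 1}, {"x": 0, "y": 0, "z": 0.02, "spin": 0.5, "gripper": 1}, {"x": 0, "y": 0, "z": 0.03, "spin": 0.5, "gripper": 1}, {"x": 0, "y": 0, "z": 0.03, "spin": 0.5, "gripper": 1}])

```text
time: 31.3
eef_pos: [0.548, 0.1556, 0.1052]
tcp_rot: [0.707, 0.707, -0.0, 0.0]
contact_force: [-1.5, -1.6, 5.0]
opening: 0.593
finger_force: 65.4
```

```bash
python3 st.py
```

```text
31.3 0.098 [0.548  0.1556 0.1052] [-1.5 -1.6  5. ] [-0.195  0.377  0.463] 0.388 65.35316705703735
```

The clean reading is 0.46 N m, above the snug band. I back off 20° and come forward 3° to read it while turning.

>>> step_arm(commands=[{"x": 0, "y": 0, "z": -0.2, "spin": -4, "gripper": 1}, {"x": 0, "y": 0, "z": -0.2, "spin": -4, "gripper": 1}, {"x": 0, "y": 0, "z": -0.2, "spin": -4, "gripper": 1}, {"x": 0, "y": 0, "z": -0.2, "spin": -4, "gripper": 1}, {"x": 0, "y": 0, "z": -0.2, "spin": -4, "gripper": 1}, {"x": 0, "y": 0, "z": 0, "spin": 0, "gripper": 1}, {"x": 0, "y": 0, "z": 0, "spin": 0, "gripper": 1}, {"x": 0, "y": 0, "z": 0.05, "spin": 1, "gripper": 1}, {"x": 0, "y": 0, "z": 0.05, "spin": 1, "gripper": 1}, {"x": 0, "y": 0, "z": 0.05, "spin": 1, "gripper": 1}])

```text
time: 32.3
eef_pos: [0.5483, 0.1558, 0.106]
tcp_rot: [0.596, 0.803, 0.0, 0.0]
contact_force: [1.1, 0.4, 3.1]
opening: 0.596
finger_force: 65.2
```

```bash
python3 st.py
```

```text
32.3 -0.196 [0.5483 0.1558 0.106 ] [1.1 0.4 3.1] [0.166 0.003 0.225] 0.117 65.15429735183716
```

>>> step_arm(commands=[{"x": 0, "y": 0, "z": 0.05, "spin": 0.7, "gripper": 1}, {"x": 0, "y": 0, "z": 0.05, "spin": 0.7, "gripper": 1}, {"x": 0, "y": 0, "z": 0.05, "spin": 0.7, "gripper": 1}, {"x": 0, "y": 0, "z": 0.05, "spin": 0.7, "gripper": 1}, {"x": 0, "y": 0, "z": 0.05, "spin": 0.7, "gripper": 1}, {"x": 0, "y": 0, "z": 0.05, "spin": 0.7, "gripper": 1}, {"x": 0, "y": 0, "z": 0.05, "spin": 0.7, "gripper": 1}, {"x": 0, "y": 0, "z": 0.05, "spin": 0.7, "gripper": 1}, {"x": 0, "y": 0, "z": 0.05, "spin": 0.7, "gripper": 1}, {"x": 0, "y": 0, "z": 0.05, "spin": 0.7, "gripper": 1}])

```text
time: 33.3
eef_pos: [0.5482, 0.1556, 0.1057]
tcp_rot: [0.643, 0.766, 0.0, 0.0]
contact_force: [2.6, 1.3, 5.2]
opening: 0.592
finger_force: 65.3
```

```bash
python3 st.py
```

```text
33.3 -0.075 [0.5482 0.1556 0.1057] [2.6 1.3 5.2] [ 0.221 -0.222  0.281] 0.229 65.26997566223145
```

The torque is 0.28 N m while turning, so it is snug. I release and lift away.

>>> step_arm(commands=[{"x": 0, "y": 0, "z": 0, "spin": 0, "gripper": -1}, {"x": 0, "y": 0, "z": 0, "spin": 0, "gripper": -1}, {"x": 0, "y": 0, "z": 0, "spin": 0, "gripper": -1}, {"x": 0, "y": 0, "z": 0, "spin": 0, "gripper": -1}, {"x": 0, "y": 0, "z": 0, "spin": 0, "gripper": -1}, {"x": 0, "y": 0, "z": 0, "spin": 0, "gripper": -1}, {"x": 0, "y": 0, "z": 0, "spin": 0, "gripper": -1}, {"x": 0, "y": 0, "z": -10, "spin": 0, "gripper": -1}, {"x": 0, "y": 0, "z": -30, "spin": 0, "gripper": -1}, {"x": 0, "y": 0, "z": -40, "spin": 0, "gripper": -1}])

```text
time: 34.3
eef_pos: [0.5464, 0.1554, 0.1846]
tcp_rot: [0.643, 0.766, -0.002, -0.002]
contact_force: [0.4, 0.9, 0.4]
opening: 1.001
finger_force: 0.0
```

>>> step_arm(commands=[{"x": 0, "y": 0, "z": -40, "spin": 0, "gripper": -1}, {"x": 0, "y": 0, "z": 0, "spin": 0, "gripper": -1}, {"x": 0, "y": 0, "z": 0, "spin": 0, "gripper": -1}, {"x": 0, "y": 0, "z": 0, "spin": 0, "gripper": -1}, {"x": 0, "y": 0, "z": 0, "spin": 0, "gripper": -1}, {"x": 0, "y": 0, "z": 0, "spin": 0, "gripper": -1}, {"x": 0, "y": 0, "z": 0, "spin": 0, "gripper": -1}, {"x": 0, "y": 0, "z": 0, "spin": 0, "gripper": -1}, {"x": 0, "y": 0, "z": 0, "spin": 0, "gripper": -1}, {"x": 0, "y": 0, "z": 0, "spin": 0, "gripper": -1}])

```text
time: 35.3
eef_pos: [0.5479, 0.1556, 0.2253]
tcp_rot: [0.643, 0.766, -0.0, 0.0]
contact_force: [0.9, 0.6, 0.3]
opening: 0.999
finger_force: 0.0
```

```bash
python3 - <<'E'
from plant import *
from h import *
s=get_state();c=read_camera('wrist');print(s['eef_pos'],s['time'],s['contact_force'])
cv2.imwrite('pics/w5.png',c['color'][...,::-1])
E
```

```text
[0.54794535 0.15560709 0.22528296] 35.3 [0.93098221 0.63933757 0.29082208]
```

View pics/w5.png

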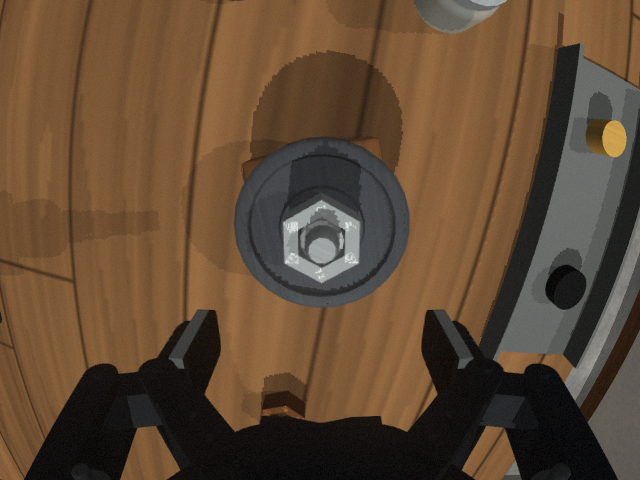

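The collar sits level and centred on the bar at (321,241), and the gripper is clear of it. I hand the job in.

```bash
python3 -c "
from plant import *
print(sign_off())"
```

```text
the job is handed in; nothing more can be done
None
```

The collar is on the bar, snug on the washer (0.28 N m while turning) and released, and the job was handed in at about 35 s; on the way the torque briefly read 0.46–0.52 N m, over the 0.2–0.35 snug range, so I backed off 20° and brought it back up.

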